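# Hold the cup dispenser's spring plate down for a ring change

## Task

The stop ring at the mouth of the dispenser's empty cup tube is to be changed. Take the wooden pusher with the black rubber foot and red top out of the crate by its upper half, stand it upright with its foot centred on the red dot of that tube's spring plate, and gently press the plate straight down about 35 mm from where it rests. Finish still holding the pusher there, upright and steady, so that the ring can be changed, and leave everything else as it stands.

Things in the scene. Friction and masses are not known exactly. Their poses are not given: they have to be found in the camera images.
- dispenser: Fixed two-tube cup dispenser, grey cabinet 262 x 154 mm, upright; place, yaw and side (robot's left or right) vary. Origin: centre of its underside; its x axis runs through both tubes. Tube at +58 mm: empty, with black collar, brass stop ring, white spring plate. Tube at -58 mm: loaded, a white cup standing bottom up out of it to 236 mm above the worktop.
- tube_mouth (a point): Centre of the empty tube's round mouth, in the plane of the black collar's rim, 180 mm above the worktop. Opening 74 mm wide at the brass stop ring.
- plate_dot (a point): The red dot, 12 mm wide, at the centre of the top face of the white spring plate (81 mm wide) in the empty tube, on the tube's axis; at rest 10 mm below the rim. It sinks with the plate.
- plate (a joint): How far the spring plate is pressed down from rest, m: 0 at rest, 0.120 at the very bottom. A spring pushes it up: about 2.5 N to start it moving, and 1 N more for each 10 mm (about 6 N at 35 mm).
- crate: Open wooden crate 220 x 290 mm, 60 mm high, walls and floor 9 mm, fixed. Origin: centre of its underside; z up. Five things stand in it, their order changing from run to run: the pusher, pounder, tin, shaker and jar, at the four corners and the middle.
- pusher: The pusher: round light-wood stick standing upright in the crate, 180 mm long, about 150 g (varies): black rubber foot 42 mm wide, 12 mm thick, then a 36 mm collar up to 22 mm, then a straight 26 mm handle whose last 18 mm are red. The tallest thing in the crate. Origin: centre of the underside of its foot; z runs up along the stick.
- pusher_foot (a point): Centre of the underside of the pusher's rubber foot.
- pusher_grip (a point): Point on the pusher's axis 130 mm above the underside of its foot: a good place to grip; the neighbours all end below 100 mm.
- pounder: Bystander in the crate: dark wooden garlic pounder, 98 mm tall, 46 mm wide, no rubber foot. Origin: centre of its underside.
- tin: Bystander in the crate: green tea tin with brass lid, 70 mm wide, 88 mm tall. Origin: centre of its underside.
- shaker: Bystander in the crate: glass salt shaker with steel top, 48 mm wide, 89 mm tall. Origin: centre of its underside.
- jar: Bystander in the crate: small glass jar with blue cap, 56 mm wide, 78 mm tall. Origin: centre of its underside.
- teapot: Bystander: aluminium teapot with a hinged lid, about 235 mm from spout to handle and 145 mm high, more when its lid stands open; left of the work area. Origin: centre of its underside.
- canister: Bystander: yellow plastic canister with red twist cap, 120 mm wide, 172 mm tall; right of the work area. Origin: centre of its underside.
- cup_stack: Bystander: stack of five nested white ceramic tea cups, 89 mm wide, 132 mm tall; beyond the work area. Origin: centre of its underside.
- spare_ring: Bystander: new split stop ring of brass wire, 83 mm across, 6 mm thick, lying flat on the worktop beyond the work area. Origin: centre of its underside.
Things that resemble listed ones, but are neither listed nor needed, are in the scene too. Several things have the shape of the pusher; the one meant has the colours described above.

How it is judged:
By the outcome, as a careful person would: the job done as asked, in the order asked, and still so for the second after the job is handed in, while the arm keeps its last pose, push and grip.
It also fails if it takes over 48 s, if anything falls off the work surface, if the arm or the gripper's body presses on something with over 40 N, if the wrist force passes 120 N, or if a joint passes its speed limit or range.

## Robot

A 6-joint arm with a two-finger parallel gripper is mounted at the origin on the work surface. World frame = base frame: x ahead of the robot, y to its left, z up, the work surface at z = 0. Lengths are in mm, angles in rad, forces in N, time in s.
With the tool pointing down it reaches from about 350 to 925 mm from the base axis. Payload 6.4 kg.
Tool frame: the origin (TCP) lies between the finger pads; the fingertips stand robot.tcp_to_tips ahead of it and the grasp point (between the pads) lies 8 mm behind it (robot.tcp_to_tips is the distance from the TCP to the fingertips, in mm); y points along the fingers, z is the direction in which the jaws open and shut, and the axes are right-handed (so a half turn about y gives the same grasp; the last joint's range is limited). The gripper opens to 94 mm and grips with 3 to 60 N. Pads are 16 mm wide; open, the fingers measure 119 mm over their backs; the gripper's body (75 mm by 177 mm) begins 78 mm behind the grasp point.
Start: joints at [-1.384, 0.245, 1.558, -0, 1.339, -0.174], TCP at [229.47, -608.159, 216.455] pointing down, gripper open.
Joint ranges: [-3.13, 3.13], [-1.02, 2.26], [0.13, 2.54], [-0.95, 4.09], [0.21, 2.88], [-2.74, 2.74]. Speed limits (rad/s): [2.57, 2.57, 3.14, 3.14, 3.14, 3.14].

## Interface

Orientations are given as a rotation vector (axis times angle).
In Python, from cell import robot, fingers, inverse_kinematics, eyes, job, get_time_s, get_joint_pos, get_qvel, get_tau, get_eef_pos, get_orientation, get_wrist_force, get_moment, get_width gives the robot as it stands. Calls block until the motion is done:
- robot.move_pose(position, orientation): joint-space move of the TCP to a pose.
- robot.line_to(position, rate=150, ori=None, contact_N=None): straight line of the TCP; ori=None keeps the orientation; rate is the mean speed in mm/s. With contact_N (N) it stops when the force on the tool has changed by that much, and returns True; else False.
- robot.movej(angles): joint-space move.
- fingers.command_gripper(opening, newtons=None): finger opening in mm; newtons is the grip in N (None keeps the last); returns when the fingers have stopped.
- robot.hold(seconds).
- inverse_kinematics(position, orientation): joint angles nearest the present ones, or None.
- eyes.capture(name): name is "side" or "top"; returns a dict with "image" (400x640x3 uint8, red, green, blue), "intrinsics" (3x3 intrinsics, pixels), "D" ([k1, k2, p1, p2, k3] as OpenCV has them; the pictures are not rectified), "extrinsics" (4x4, takes a point from world to camera coordinates). Camera axes: x right, y down, z forward; pixel columns grow to the right and rows downward; lengths in mm; the calibration is good to about 2 mm. A picture is of the moment at which its call begins. There is no depth.
A pose or a line that the arm cannot do raises robot.IKError and nothing moves.
- job.job_done(): hands the job in, once; it reports no verdict.
Readings, each from a call of its own:
- get_time_s(): time.
- get_joint_pos(): joint angles.
- get_qvel(): joint speeds.
- get_tau(): joint torques, N m.
- get_eef_pos(): TCP position.
- get_orientation(): TCP orientation.
- get_wrist_force(): force on the tool from outside, world axes, zero at the start.
- get_moment(): the same for the moment, N m.
- get_width(): finger opening in mm.
Only numpy, scipy, OpenCV 4.12 (cv2) and the standard library are available. Lean on these libraries where they do the work, as an engineer would, in place of code of your own. Each camera call takes 0.05 s, during which the arm holds its last target. There are 200 camera calls.

## Working session

There is one attempt and no reset: what is moved stays moved. The work goes in short steps, each a Python script; the robot and the scene stay as the last script left them, time stands still between calls to the robot, and variables do not carry over. Pictures are saved under pics/ and viewed, about 8 in all and at most 12, crops included, and the job is handed in when it is done.

```bash
mkdir -p pics; ls; cat > h.py <<'E'
import numpy as np, cv2
from cell import *
def cap(n):
    c=eyes.capture(n); return c
def ray(c,u,v):
    p=cv2.undistortPoints(np.array([[[u,v]]],float),np.array(c["intrinsics"],float),np.array(c["D"],float))[0,0]
    E=np.array(c["extrinsics"]);R=E[:3,:3];t=E[:3,3]
    d=R.T@np.array([p[0],p[1],1.]); return -R.T@t,d/np.linalg.norm(d)
def onz(c,u,v,z):
    o,d=ray(c,u,v); return o+d*(z-o[2])/d[2]
def proj(c,P):
    E=np.array(c["extrinsics"])
    r,_=cv2.Rodrigues(E[:3,:3]); return cv2.projectPoints(np.array(P,float).reshape(-1,1,3),r,E[:3,3].copy(),np.array(c["intrinsics"],float),np.array(c["D"],float))[0].reshape(-1,2)
def cross(a,b):
    (o1,d1),(o2,d2)=a,b
    s=np.linalg.lstsq(np.c_[d1,-d2],o2-o1,rcond=None)[0]
    p,q=o1+s[0]*d1,o2+s[1]*d2; return (p+q)/2,np.linalg.norm(p-q)
def save(im,f,k=1):
    cv2.imwrite(f,cv2.resize(im[...,::-1],None,fx=k,fy=k,interpolation=cv2.INTER_CUBIC))
E
python3 - <<'E'
from h import *
for n in("side","top"):
    c=cap(n); save(c["image"],f"pics/{n}0.png",1.25); E=np.array(c["extrinsics"]); print(n,-E[:3,:3].T@E[:3,3],E[2,:3],c["intrinsics"][0][0]); np.save(f"{n}0.npy",c,allow_pickle=True)
print(robot.tcp_to_tips,get_time_s(),get_orientation(),get_width())
E
```

```text
pics
side [ 663.87255607  781.76910723 1084.89863991] [-0.09161335 -0.65124943 -0.75331346] 407.4005905370359
top [ 249.8147688   -16.73149963 1651.2451528 ] [ 0.19519912 -0.01674414 -0.98062069] 447.85539904484654
11.0 0.1 [-0.36933381  2.02651235 -2.02304503] 94.10034472883403
```

View pics/side0.png

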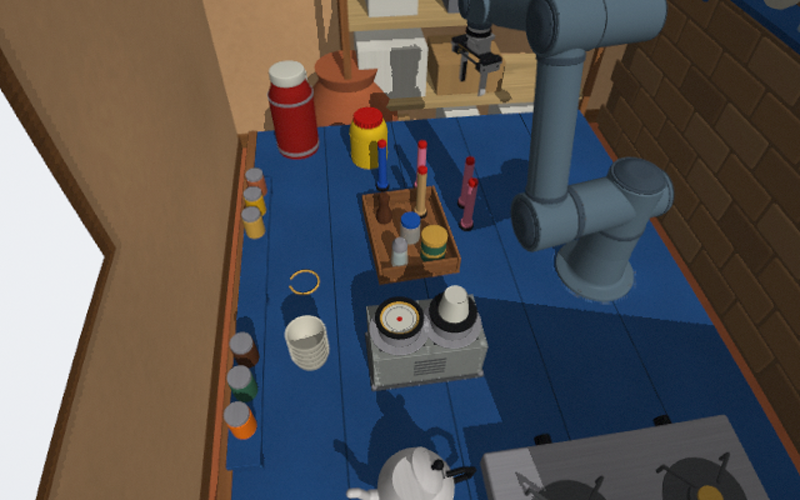

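View pics/top0.png

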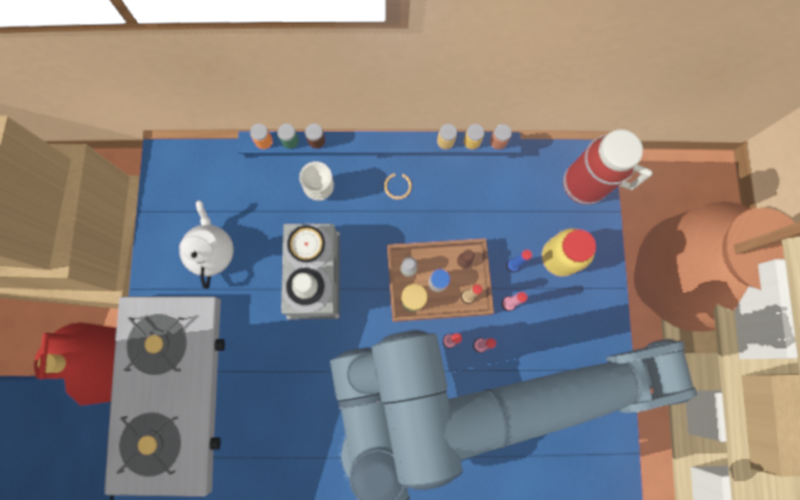

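The side view shows these pusher-shaped things (800x500 px): light wood with a red top in the crate (421,190), blue (382,165), pink (422,155), and two dark pink-red ones at (468,180) and (470,205). All but the first stand outside the crate. By colour and place the choice is the light-wood one. The dispenser's empty tube is at (399,318), with its red dot visible.

```bash
python3 - <<'E'
from h import *
C={n:np.load(f"{n}0.npy",allow_pickle=True).item() for n in("side","top")}
s=C["side"]["image"];t=C["top"]["image"]
a=cv2.resize(s[105:230,285:395],None,fx=3.6,fy=4.4*0+3.6,interpolation=cv2.INTER_CUBIC)
b=cv2.resize(t[180:262,300:400],None,fx=4,fy=4,interpolation=cv2.INTER_CUBIC)
H=max(a.shape[0],b.shape[0]); pad=lambda x:np.pad(x,((0,H-x.shape[0]),(0,0),(0,0)))
save(np.hstack([pad(a),pad(b)])[:, :800],"pics/crop1.png")
for n,c in C.items():
    h=cv2.cvtColor(c["image"],cv2.COLOR_RGB2HSV).astype(int)
    m=(((h[...,0]<6)|(h[...,0]>172))&(h[...,1]>140)&(h[...,2]>90)).astype(np.uint8)
    k,_,st,ce=cv2.connectedComponentsWithStats(m)
    for i in range(1,k):
        x,y=ce[i]
        if 200<x<400 and 100<y<290 and st[i,4]>=3: print(n,ce[i].round(1),st[i])
E
```

```text
side [237.2 101.6] [ 219   77   36   45 1134]
side [305.2 114.5] [302 112   7   6  34]
side [337.7 115.4] [335 112   7   8  46]
side [240.9 124.5] [228 119  26   8  33]
side [376.1 127.1] [374 126   5   4  16]
side [337.4 135.2] [334 132   8   8  50]
side [376. 132.] [375 132   3   1   3]
side [377.3 145.5] [374 142   8   9  44]
side [319.5 254.8] [318 254   4   3  10]
top [381.4 230.9] [378 228   8   7  43]
top [364.9 270. ] [362 267   7   7  37]
top [392.2 274.3] [389 272   7   6  32]
```

View pics/crop1.png

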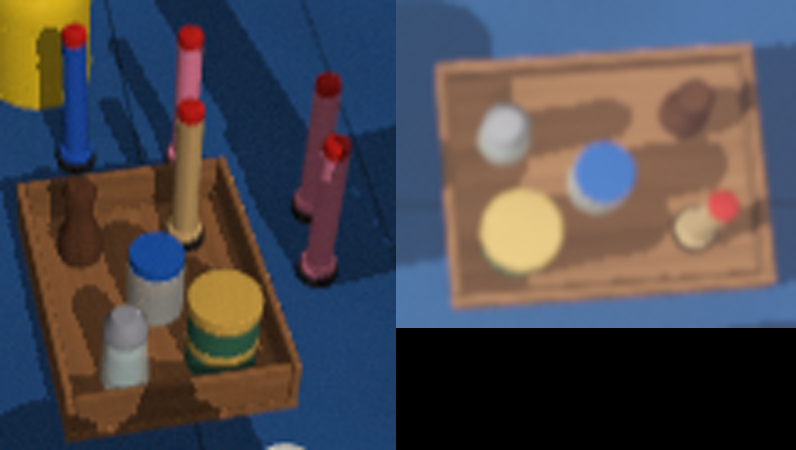

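The crop confirms the crate stick: wood body, red top and black foot at crop pixel (190,170). The neighbours in the crate are lower, and the pink stick stands just outside the crate behind it. Next I triangulate.

```bash
python3 - <<'E'
from h import *
C={n:np.load(f"{n}0.npy",allow_pickle=True).item() for n in("side","top")}
S,T=C["side"],C["top"]
h=cv2.cvtColor(T["image"],cv2.COLOR_RGB2HSV).astype(int)[185:204,236:255]
im=T["image"][185:204,236:255].astype(int)
w=np.clip(im[...,0]-im[...,1]/2-im[...,2]/2-40,0,None); w[:6]=0;w[14:]=0;w[:,:5]=0;w[:,14:]=0
yy,xx=np.mgrid[185:204,236:255]; dt=np.array([(w*xx).sum(),(w*yy).sum()])/w.sum(); print("dot top",dt,w.sum())
print("dot z170 top",onz(T,*dt,170),"side",onz(S,319.5,254.8,170), cross(ray(S,319.5,254.8),ray(T,*dt)))
print("pusher red",cross(ray(S,337.4,135.2),ray(T,381.4,230.9)),"z180",onz(S,337.4,135.2,180),onz(T,381.4,230.9,180))
# foot (black) in top crop
g=lambda x,y:(300+(x-396)/4,180+y/4)
print("pusher foot approx", onz(T,*g(690,232),18))
for nm,p in(("s305",(305.2,114.5)),("s337",(337.7,115.4)),("s376",(376.1,128)),("s377",(377.3,145.5))): print(nm,onz(S,*p,172))
for p in((364.9,270),(392.2,274.3),(413,241),(421,204)): print("top",p,onz(T,*p,172))
print("canister",onz(T,578/1.25,245/1.25,172))
print("cup", onz(T,305/1.25,283/1.25,236), "corners",[onz(T,x/1.25,y/1.25,150).round() for x,y in((284,226),(338,226),(338,318),(284,318))])
E
```

```text
dot top [244.56230032 194.6485623 ] 156.5
dot z170 top [570.16532318 198.11085198 170.        ] side [571.75546706 197.72497754 170.        ] (array([570.99834191, 197.87961006, 169.66086371]), np.float64(1.601790638163186))
pusher red (array([ 446.19031263, -260.37097999,  181.01198023]), np.float64(3.5671432925475717)) z180 [ 447.5145581  -262.52475602  180.        ] [ 444.63941075 -259.86824061  180.        ]
pusher foot approx [ 439.9121235 -256.6533476   18.       ]
s305 [ 542.26851834 -399.04463042  172.        ]
s337 [ 426.43485982 -379.70820026  172.        ]
s376 [ 304.46080861 -293.79186121  172.        ]
s377 [ 321.37556555 -203.76560064  172.        ]
top (364.9, 270) [ 316.58533612 -202.78274347  172.        ]
top (392.2, 274.3) [ 302.06229694 -292.39405278  172.        ]
top (413, 241) [ 411.45002763 -366.03958752  172.        ]
top (421, 204) [ 537.05238088 -399.14265468  172.        ]
canister [ 564.75719441 -543.71155564  172.        ]
cup [452.45236446 187.57950496 236.        ] corners [array([623., 262., 150.]), array([623., 113., 150.]), array([370., 109., 150.]), array([370., 254., 150.])]
```

```bash
cat >> h.py <<'E'
from scipy.spatial.transform import Rotation as Rn
def ori(yaw):
    y=np.array([0,0,-1.]); z=np.array([np.cos(yaw),np.sin(yaw),0]); return Rn.from_matrix(np.c_[np.cross(y,z),y,z]).as_rotvec()
def crop(f,boxes,k=4):
    out=[]
    for n,(x0,y0,x1,y1) in boxes.items():
        c=cap(n); np.save(f"{n}_last.npy",c,allow_pickle=True); out.append(cv2.resize(c["image"][y0:y1,x0:x1],None,fx=k,fy=k,interpolation=cv2.INTER_CUBIC))
    H=max(o.shape[0] for o in out); save(np.hstack([np.pad(o,((0,H-o.shape[0]),(0,0),(0,0))) for o in out]),f)
E
python3 - <<'E'
from h import *
print(Rn.from_rotvec(get_orientation()).as_matrix().round(2))
for yaw in np.radians([0,30,60,90,120,150,180,210,240,270,300,330]):
    q=[inverse_kinematics(p,ori(yaw)) for p in([446,-260,131],[446,-260,430],[571,198,430],[571,198,222])]
    print(round(np.degrees(yaw)),[None if a is None else np.round(a,2)[[0,5]].tolist() for a in q])
E
```

```text
[[-0.94 -0.    0.35]
 [-0.35  0.   -0.94]
 [-0.   -1.   -0.  ]]
0 [[-0.75, -0.75], [-0.75, -0.75], [0.15, 0.15], [0.15, 0.15]]
30 [[-0.75, -1.27], [-0.75, -1.27], [0.15, -0.38], [0.15, -0.38]]
60 [[-0.75, -1.79], [-0.75, -1.79], [0.15, -0.9], [0.15, -0.9]]
90 [[-0.75, -2.32], [-0.75, -2.32], [0.15, -1.42], [0.15, -1.42]]
120 [None, None, [0.15, -1.95], [0.15, -1.95]]
150 [None, None, [0.15, -2.47], [0.15, -2.47]]
180 [[-0.75, 2.39], [-0.75, 2.39], None, None]
210 [[-0.75, 1.87], [-0.75, 1.87], None, None]
240 [[-0.75, 1.35], [-0.75, 1.35], [0.15, 2.24], [0.15, 2.24]]
270 [[-0.75, 0.82], [-0.75, 0.82], [0.15, 1.72], [0.15, 1.72]]
300 [[-0.75, 0.3], [-0.75, 0.3], [0.15, 1.19], [0.15, 1.19]]
330 [[-0.75, -0.22], [-0.75, -0.22], [0.15, 0.67], [0.15, 0.67]]
```

```bash
python3 - <<'E'
from h import *
O=ori(np.radians(330)); p=get_eef_pos()
fingers.command_gripper(60)
robot.line_to([p[0],p[1],330],rate=250)
robot.move_pose([446,-260.5,300],O)
print(robot.line_to([446,-260.5,134],rate=120,contact_N=6), get_eef_pos(), get_wrist_force(), get_time_s())
crop("pics/pre.png",{"side":(290,60,400,200),"top":(330,180,430,290)},4)
E
```

```text
False [ 446.46989451 -260.90861662  134.85004757] [ 0.36522573  1.02730547 -0.18682128] 4.4583
```

View pics/pre.png

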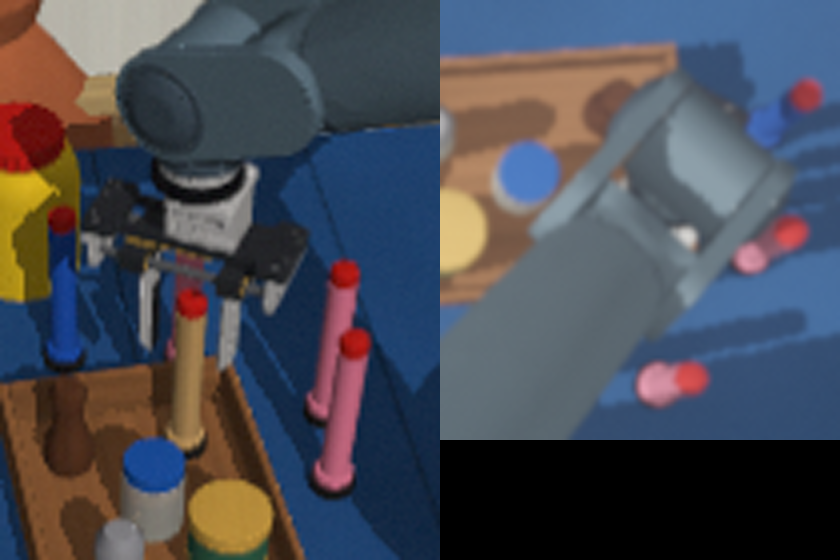

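The stick (190,370) stands midway between the finger tips (148,345 and 228,360), clear of its neighbours. I grip and lift.

```bash
python3 - <<'E'
from h import *
fingers.command_gripper(15,40)
print(get_width(),get_wrist_force(),get_time_s())
p=np.array(get_eef_pos()); 
robot.line_to(p+[0,0,300],rate=180)
print(get_width(),get_wrist_force(),get_eef_pos(),get_time_s())
O=ori(np.radians(330))
robot.move_pose([571,198,430],O)
robot.hold(.3)
print(get_width(),get_wrist_force(),get_moment(),get_eef_pos(),get_time_s())
crop("pics/hold.png",{"side":(250,60,380,290),"top":(190,140,330,270)},2.6)
E
```

```text
25.849396735490387 [ 0.10646532  0.05793915 -0.82453894] 5.1833
25.523083229950785 [-0.34586501 -0.31542962 -1.19989101] [ 445.72615045 -260.28191498  432.69760284] 7.0
25.79633235491508 [-0.24977269  0.10055927 -2.48963802] [-0.05767797 -0.06985947  0.01977175] [571.16452711 197.41930745 430.05678614] 9.0333
```

View pics/hold.png

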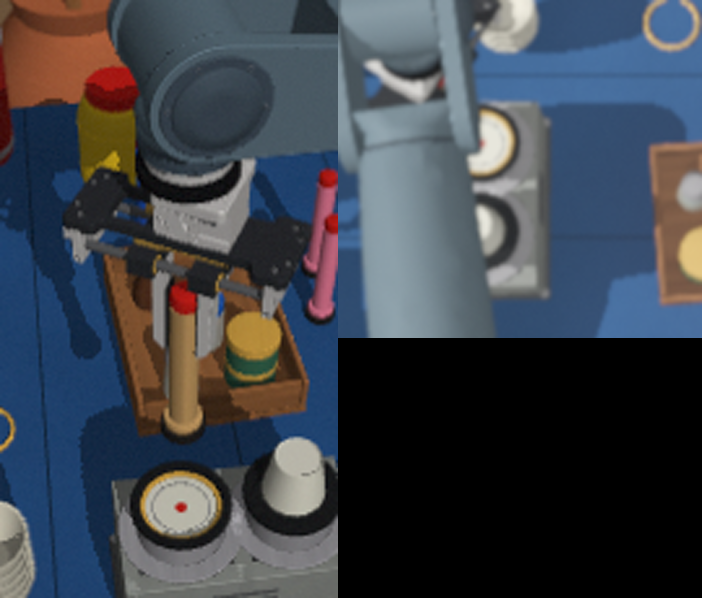

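The pusher hangs in the jaws with its foot at crop (183,420), directly above the plate's red dot (181,507). The top view is occluded by the arm. I check its tilt with the side view.

```bash
cat > tilt.py <<'E'
from h import *
def check(c,p,dz=125.8,verbose=True):
    """pixel bbox of red top and black foot against those of an upright stick on the TCP axis"""
    im=c["image"].astype(int); h=cv2.cvtColor(c["image"],cv2.COLOR_RGB2HSV).astype(int)
    a=np.linspace(0,2*np.pi,60); circ=lambda r,z:np.c_[p[0]+r*np.cos(a),p[1]+r*np.sin(a),np.full(60,p[2]-dz+z)]
    res={}
    for nm,pts,m in(("red",np.r_[circ(13,162),circ(13,180)],((h[...,0]<6)|(h[...,0]>172))&(h[...,1]>140)&(h[...,2]>90)),
                    ("foot",np.r_[circ(21,0),circ(21,12)],im.max(2)<60)):
        e=proj(c,pts); lo,hi=e.min(0),e.max(0)
        x0,y0=np.floor(lo-6).astype(int); x1,y1=np.ceil(hi+6).astype(int)
        k,l,st,ce=cv2.connectedComponentsWithStats(m[y0:y1,x0:x1].astype(np.uint8))
        i=1+np.argmax(st[1:,4]); x,y,w,hh,A=st[i]
        print(nm,"expected",lo.round(1),hi.round(1),"seen",[x0+x-.5,y0+y-.5],[x0+x+w-.5,y0+y+hh-.5],A)
E
python3 - <<'E'
from tilt import *
c=np.load("side_last.npy",allow_pickle=True).item()
p=np.array(get_eef_pos()); print(p,get_orientation(),ori(np.radians(330)))
check(c,p)
print(proj(c,[p+[0,0,-125.8],p+[5,0,-125.8],p+[0,5,-125.8]]).round(1))
im=c["image"].copy()[150:240,300:345]; print(c["image"][215:232,320].tolist())
E
```

```text
[571.0741291  197.70014721 430.03944059] [-0.91389128  1.58382174 -1.58387004] [-0.91424254  1.58351453 -1.58351453]
red expected [315.5 167. ] [328.1 182. ] seen [np.float64(315.5), np.float64(167.5)] [np.float64(325.5), np.float64(180.5)] 97
foot expected [311.8 214.2] [329.4 231.2] seen [np.float64(304.5), np.float64(211.5)] [np.float64(335.5), np.float64(230.5)] 182
[[320.5 224.2]
 [318.5 224.4]
 [320.8 225.8]]
[[150, 117, 74], [149, 116, 73], [148, 115, 73], [150, 118, 76], [148, 116, 72], [149, 117, 74], [150, 116, 72], [155, 120, 75], [166, 131, 82], [177, 139, 86], [165, 129, 82], [134, 106, 67], [67, 53, 35], [24, 23, 23], [27, 26, 25], [26, 20, 21], [20, 37, 60]]
```

```bash
cat >> tilt.py <<'E'
def axis(c,p,dz=125.8,zs=(14,18,30,45,60,75,90)):
    """wood/black columns across the stick vs the upright axis: prints centre offset in px (positive = right = -x)"""
    im=c["image"].astype(int); o=[]
    for z in zs:
        u,v=proj(c,[[p[0],p[1],p[2]-dz+z]])[0]; r=im[int(round(v))]
        w=(r[:,0]-r[:,2]>30)&(r[:,0]<2.2*r[:,2]+40)&(r[:,0]>95)
        x=int(round(u)); a=b=x
        while w[a-1]:a-=1
        while w[b+1]:b+=1
        o.append((z,round(float(u),1),(a+b)/2-round(float(u),1),b-a+1))
    print(o)
E
python3 - <<'E'
from tilt import *
c=np.load("side_last.npy",allow_pickle=True).item(); p=[571.07,197.70,430.04]
axis(c,p)
for r in (226,227,228,229,230): print(r,c["image"][r,306:336].sum(1).tolist())
E
```

```text
[(14, 320.6, -0.6000000000000227, 15), (18, 320.6, -0.6000000000000227, 15), (30, 320.7, 0.8000000000000114, 12), (45, 320.8, -0.30000000000001137, 10), (60, 320.9, 0.10000000000002274, 11), (75, 321.0, 4.5, 20), (90, 321.1, 3.3999999999999773, 18)]
226 [124, 114, 134, 129, 116, 122, 75, 49, 67, 87, 145, 203, 270, 304, 307, 313, 269, 224, 123, 87, 74, 63, 95, 133, 122, 121, 128, 129, 124, 122]
227 [127, 129, 132, 135, 130, 127, 112, 53, 49, 59, 80, 90, 143, 161, 155, 161, 126, 107, 80, 69, 71, 67, 122, 126, 125, 123, 127, 125, 122, 119]
228 [125, 119, 123, 123, 133, 131, 129, 104, 64, 62, 62, 62, 75, 78, 70, 72, 80, 72, 77, 74, 87, 115, 127, 119, 125, 126, 124, 131, 133, 126]
229 [124, 123, 122, 126, 121, 129, 126, 118, 111, 76, 57, 67, 58, 75, 78, 67, 79, 69, 72, 97, 117, 124, 119, 124, 123, 129, 127, 134, 135, 117]
230 [115, 128, 121, 120, 131, 128, 134, 126, 122, 114, 87, 101, 75, 72, 67, 82, 87, 94, 115, 115, 122, 130, 129, 136, 122, 124, 126, 126, 123, 118]
```

Foot centre column is about 320, against 320.5 expected for an upright stick, and the bottom row agrees to 0.7 px. So it is upright within about 1°. I descend to just above the plate and look.

```bash
python3 - <<'E'
from tilt import *
print(robot.line_to([571,198,307],rate=120,contact_N=5)); robot.hold(.2)
p=np.array(get_eef_pos()); print(p,get_wrist_force(),get_time_s())
crop("pics/above.png",{"side":(270,190,370,300)},5)
c=np.load("side_last.npy",allow_pickle=True).item(); axis(c,p,zs=(14,18,30,45,60))
e=proj(c,[p-[0,0,125.8],[571,198,170]]);print("foot exp",e)
E
```

```text
False
[571.31094503 198.04813856 307.79618399] [ 0.24329148 -0.33475486 -1.61702859] 10.5083
[(14, 319.8, 1.1999999999999886, 11), (18, 319.8, 1.1999999999999886, 11), (30, 319.9, 0.6000000000000227, 10), (45, 320.0, 0.0, 9), (60, 320.1, -0.10000000000002274, 9)]
foot exp [[319.7449732  252.38963959]
 [319.7964843  254.85669867]]
```

View pics/above.png

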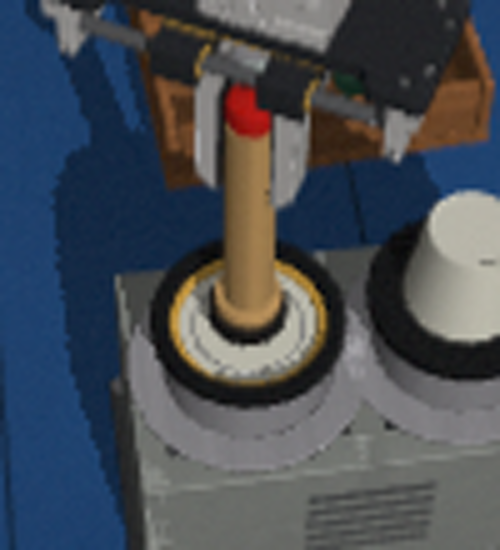

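The foot (crop 208–288, centre 248,310) sits concentric with the brass ring (168–328, centre 248), and the stick is upright. I seek contact slowly.

```bash
python3 - <<'E'
from tilt import *
F=lambda:np.mean([ (robot.hold(.03),get_wrist_force())[1] for _ in range(8)],0).round(2)
f0=F(); print("free",f0)
print(robot.line_to([571,198,285],rate=12,contact_N=2),get_eef_pos(),get_time_s())
print("contact",F()-f0,get_eef_pos())
for z in (278,268):
    robot.line_to([571,198,z],rate=25); print(z,get_eef_pos(),F()-f0,get_width(),get_time_s())
E
```

```text
free [ 0.01  0.07 -1.35]
True [570.92774797 197.97499457 293.49908062] 11.925
contact [1.14 0.26 2.91] [570.79641247 197.95838213 293.16884235]
278 [570.99145435 197.98621282 278.1555286 ] [ 1.15 -0.04  4.37] 26.02401480474491 13.2
268 [571.014572   198.02424513 268.03599076] [ 0.51 -0.23  5.08] 25.797740310434758 14.0167
```

```bash
python3 - <<'E'
from tilt import *
robot.line_to([571,198,260],rate=20); robot.hold(.5)
f=np.mean([ (robot.hold(.04),get_wrist_force())[1] for _ in range(25)],0)-[.01,.07,-1.35]
p=np.array(get_eef_pos()); print(p,f.round(2),get_moment(),get_width(),get_time_s())
crop("pics/pressed.png",{"side":(270,190,370,300)},5)
c=np.load("side_last.npy",allow_pickle=True).item(); axis(c,p,125,zs=(30,45,60,75))
h=cv2.cvtColor(c["image"],cv2.COLOR_RGB2HSV).astype(int)
check(c,p,125)
E
```

```text
[571.02589208 198.01214293 260.00855763] [ 0.51 -0.34  6.09] [-0.06442497 -0.33326194  0.0274035 ] 25.924073648832714 16.1083
[(30, 319.8, 0.6999999999999886, 10), (45, 319.8, 0.19999999999998863, 9), (60, 319.9, 0.10000000000002274, 9), (75, 320.0, 0.0, 9)]
red expected [315.1 217.2] [326.1 230.4] seen [np.float64(314.5), np.float64(219.5)] [np.float64(323.5), np.float64(229.5)] 58
foot expected [311.9 253. ] [327.5 268.6] seen [np.float64(304.5), np.float64(257.5)] [np.float64(333.5), np.float64(271.5)] 170
```

View pics/pressed.png

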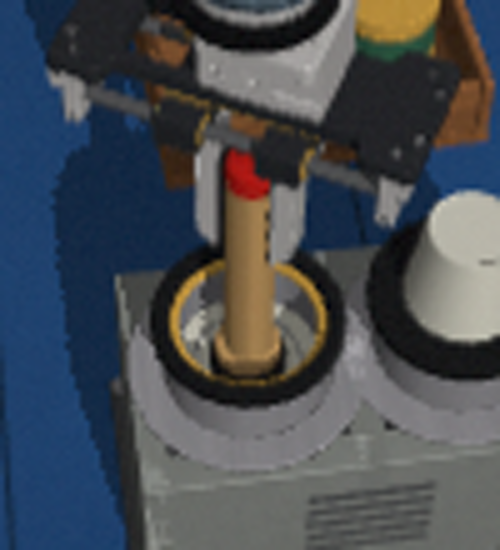

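The foot is down inside the tube: collar at crop (215–283, 355) is centred in the ring, and the stick is straight. I make one last lean check (wood collar's lower front edge), then hand in.

```bash
python3 - <<'E'
from tilt import *
c=np.load("side_last.npy",allow_pickle=True).item(); p=np.array(get_eef_pos())
a=np.linspace(0,2*np.pi,90); e=proj(c,np.c_[p[0]+18*np.cos(a),p[1]+18*np.sin(a),np.full(90,p[2]-125+12)]); print("collar low edge row exp",e[:,1].max())
im=c["image"].astype(int); col=im[255:272,320]; print([(255+i,v.tolist()) for i,v in enumerate(col)])
w=np.where((col[:,0]-col[:,2]>30)&(col[:,0]>95))[0]; seen=255+w[w<12].max()+.5; print("seen",seen,"v",np.abs(get_qvel()).max(),get_time_s())
if abs(seen-e[:,1].max())<2: job.job_done(); print("handed in")
E
```

```text
collar low edge row exp 265.2782966938868
[(255, [157, 124, 77]), (256, [158, 123, 78]), (257, [158, 123, 77]), (258, [159, 125, 79]), (259, [159, 126, 79]), (260, [159, 125, 77]), (261, [161, 127, 79]), (262, [116, 91, 56]), (263, [94, 74, 45]), (264, [86, 67, 43]), (265, [43, 34, 27]), (266, [86, 68, 31]), (267, [34, 29, 20]), (268, [21, 22, 25]), (269, [22, 23, 24]), (270, [14, 15, 16]), (271, [67, 66, 68])]
seen 262.5 v 0.0015982518762545149 16.1583
```

The collar's lower part is only shaded (86,67,43 still wood at row 264). Its real edge is at about row 264.7, against 265.3 expected, so it agrees.

```bash
python3 -c "
from h import *
print(get_eef_pos(),get_wrist_force(),get_width()); job.job_done(); print(get_time_s())"
```

```text
[571.00785087 197.98917992 259.99633021] [ 1.16125365 -0.56342555  5.2909199 ] 25.62093265444173
the job is handed in; nothing more can be done
the job is handed in; nothing more can be done
```

I took the light-wood pusher with the red top out of the crate by its upper half and centred its foot on the red dot. I pressed the spring plate down about 35 mm and handed in still holding it there, at about 16 s of the 48 s allowed.

**Last checks:**
- **Press depth:** the push averaged 6.1 N at the final pose, which matches the 6 N expected at 35 mm. The 35 mm is counted from an estimated rest height for the plate, because individual contact and force readings differed by 2–3 mm.
- **Centring and uprightness:** the stick's axis and lower collar edge were within about 0.7 px of an upright stick on the dot, roughly 1.5–2 mm. The jaw width stayed at 26 mm, with no sign of slip.
- **Other things:** I felt no contact with anything but the pusher and the plate. I did not check the other things in the scene with a final wide picture.

**Checks that failed or disagreed:**
- **Collar edge:** my automatic check first read 2.8 px off, because shading cut the wood mask short. Reading the pixel values by hand gave about 0.6 px.
- **Foot mask:** the automatic foot outline was spoiled by shadow, so I discarded it.
- **Red top:** its upper edge read about 2 px low at the end. I put this down to the gripper partly covering it.
- **Top camera:** the arm blocked its view of the tube, so lean towards or away from the side camera is known only from that camera.

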